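# Put the tea tin away in the push-latch drawer

## Robot

A 6-joint arm with a two-finger parallel gripper is mounted at the origin on the work surface. World frame = base frame: x ahead of the robot, y to its left, z up, the work surface at z = 0. Lengths are in mm, angles in rad, forces in N, time in s.
With the tool pointing down it reaches from about 375 to 825 mm from the base axis. Payload 5.5 kg.
Tool frame: the origin (TCP) lies midway between the tips of the shut fingers; the grasp point (between the pads) lies 19 mm behind it; z points along the fingers, y is the line along which they close (so a half turn about z gives the same grasp; the last joint's range is limited). The gripper opens to 85 mm and grips with 20 to 120 N. Pads are 22 mm wide; open, the fingers measure 114 mm over their backs; the gripper's body (76 mm by 85 mm) begins 54 mm behind the grasp point. The pads swing forward as they close: fully open they stand 13 mm farther back than shut.
Start: joints at [1.178, 0.314, -0.047, 1.21, 0, 1.571], TCP at [229.662, 554.301, 231.299] pointing down, gripper open.
Joint ranges: [-2.67, 2.67], [-0.69, 1.73], [-1.03, 1.25], [-2.08, 2.16], [-1.42, 1.45], [-3.14, 3.14]. Speed limits (rad/s): [2.39, 2.39, 3.01, 3.14, 3.14, 3.14].

## Interface

Orientations are given as a rotation vector (axis times angle).
In Python, from bench import env gives the robot as it stands. Calls block until the motion is done:
- env.move_to(position, orientation): joint-space move of the TCP to a pose.
- env.servo_line(position, rotation=None, v=150, until_force=None): straight line of the TCP; rotation=None keeps the orientation; v is the mean speed in mm/s. With until_force (N) it stops when the force on the tool has changed by that much, and returns True; else False.
- env.move_joints(angles): joint-space move.
- env.command_gripper(opening, strength=None): opening from 0.0 (shut) to 1.0 (fully open); strength is the grip in N (None keeps the last); returns when the fingers have stopped.
- env.hold(seconds).
- env.inverse_kinematics(position, orientation): joint angles nearest the present ones, or None.
- env.get_state(): the state.
- env.capture(name): name is "scene" or "top" or "wrist"; returns a dict with "pixels" (420x560x3 uint8, blue, green, red), "depth" (420x560 float32, mm along the optical axis (not along the pixel's ray), 0 where there is no reading), "K" (3x3 intrinsics, pixels), "R" (3x3) and "t" (3): a world point X has camera coordinates R X + t; the wrist camera has in their place "hand_eye" (4x4, takes a point from camera to tool coordinates, whose origin is the TCP and whose axes are the flange's). Camera axes: x right, y down, z forward; pixel columns grow to the right and rows downward; lengths in mm; the calibration is good to about 2 mm. A picture is of the moment at which its call begins: read the wrist's pose just before it.
A pose or a line that the arm cannot do raises env.MotionError and nothing moves.
- env.sign_off(): hands the job in; it is judged then, once.
The state is a dict: "time": time; "qpos": joint angles; "qd": joint speeds; "joint_efforts": joint torques, N m; "tool_pos": TCP position; "tool_rot": TCP orientation; "force": force on the tool from outside, world axes, zero at the start; "torque": the same for the moment, N m; "width": opening from 0.0 (shut) to 1.0 (fully open); "gripper_force": force on a finger pad.
Only numpy, scipy, OpenCV 4.12 (cv2) and the standard library are available. Lean on these libraries where they do the work, as an engineer would, in place of code of your own. Each camera call takes 0.05 s, during which the arm holds its last target. There are 200 camera calls.

## Task

Press the white front of the handle-less drawer to release its push latch so that it springs out, set the little turquoise tea tin with the brass lid down upright inside the drawer, then push the drawer back in and press it once more so that it latches shut, flush with the chest. The latch is delicate and it cannot be seen how far it must be pressed in: feel for the soft stop, press gently and never shove against it. Do not drop the tin and leave the other crockery where it stands.

Things in the scene. Friction and masses are not known exactly. Their poses are not given: they have to be found in the camera images.
- chest: Low wooden chest, 220 deep (x) x 200 wide (y) x 80 high, fixed; its place and yaw differ each time. Origin: centre of its underside; x points from its open front into the chest (the drawer slides along x), y to the left as seen looking in, z up. Bottom board and 10 mm side walls run to the front edge, 110 mm from the origin.
- top_edge (a point): Middle of the front edge of the chest's top board (72 to 80 mm above the table), set back 30 mm from the front edge of the sides, so that fingers pointing down can follow the drawer front that far in.
- drawer (a joint): How far the drawer stands out along the chest's -x, in m. 0: latched, front flush with the side walls (it starts so); 0.080: sprung fully out; negative: pressed in past flush (hard end at -0.026, never needed). Tells the latch state once let go. A spring pushes it out with 5 N at flush, 3 N when out; it slides out damped, in about 0.5 s, following a withdrawing finger.
- latch (a point): Hidden push-push latch inside the chest. A press past its trip point, then letting go, frees a latched drawer and catches one pushed in from outside (it then rests at 0 to 1 mm); a shorter press changes nothing, a further full one changes the state again. Trip: 9 to 20 mm past flush to release, 1 mm less to catch; differs each time, not measured.
- drawer_face (a point): Centre of the drawer's white front face, 174 wide, 60 high (12 to 72 mm above the table), 14 thick, no handle; axes as the chest's. Press anywhere on it, slowly (10 to 15 mm/s): about 5 N until, 1 mm past the release trip, a rubber stop of about 10 N/mm is felt: 7 to 10 N means fully pressed. Above 15 N the latch is damaged.
- drawer_rim (a point): Middle of the top of the drawer's front panel, 72 mm above the table, 7 mm behind its face. The drawer is open on top: inside from 14 to 134 mm behind the face, 154 wide, floor 18 mm above the table, side walls 44 above the floor. Fully out, the top is uncovered from the face to 110 mm behind it.
- drawer_bay (a point): Point on the drawer's inner floor (18 mm above the table), 52 mm behind the front face, mid-width: a good place for the tin once the drawer is out.
- tin: Small round tea tin, turquoise with a brass lid, 44 diameter, 40 high, 0.1 to 0.2 kg, upright and loose on the table. Origin: centre of its underside; z up. Not to be dropped from more than about 25 mm.
- egg_cup: Bystander: white egg cup, 48 diameter, 54 high. Origin under its centre. Tin, egg cup and tealight glass swap places from one time to the next and stand at least 100 mm apart.
- tealight: Bystander: amber tealight glass, 54 diameter, 44 high. Origin under its centre.
- candlestick: Bystander: brass candlestick with white candle, 76 diameter, 220 high. Origin under its centre.
- mug: Bystander: white mug, 76 diameter, 85 high. Origin under its centre.
- bowl: Bystander: blue bowl, 120 diameter, 50 high. Origin under its centre.
- tumbler: Bystander: clear glass tumbler, 72 diameter, 95 high. Origin under its centre.
Mind the look-alikes: they are no part of the job. Of the things like the tin, leave any that is black; of the rest the smaller one is meant.

How it is judged (in metres and radians):
On the way, in this order (a step that is already met when the one before it is completed fails the run):
1. the latch is released and the drawer has sprung out (at least 60 mm) (value of joint drawer above 0.06 m), for 0.2 s.
2. the tin stands upright in the open drawer, let go (x of tin in the frame of drawer_face between 0.03 and 0.118 m and y of tin in the frame of drawer_face between -0.062 and 0.062 m and z of tin in the frame of drawer_face below -0.018 m and angle between tin's own z axis and vertical below 0.15 rad and value of joint drawer above 0.05 m and contact force between the fingers and tin below 0.05 N), for 0.2 s.
At the end, for the whole second after the job is handed in: The drawer rests latched on its own within 4 mm of flush, with the tin at rest inside on its floor, upright within about 8 degrees (x of tin in the frame of drawer_face between 0.03 and 0.118 m and y of tin in the frame of drawer_face between -0.062 and 0.062 m and z of tin in the frame of drawer_face below -0.018 m and angle between tin's own z axis and vertical below 0.15 rad and value of joint drawer between -0.004 and 0.004 m and not (velocity of joint drawer above 0.01 m/s) and linear speed of tin below 0.02 m/s); the robot touches nothing.
It fails at once if the drawer was pushed with more than 15 N (contact force between drawer and the arm above 15 N or contact force between drawer and the fingers above 15 N).
It fails at once if the tin was dropped (falls faster than 0.7 m/s out of the fingers) (contact force between the fingers and tin below 0.05 N and linear speed of tin above 0.7 m/s).
It fails at once if a bystander was moved more than 30 mm or tipped over (distance of any of egg_cup, tealight, candlestick, mug, bowl, tumbler from where it was at the start of the episode above 0.03 m or angle between any of egg_cup, tealight, candlestick, mug, bowl, tumbler's own z axis and vertical above 0.5 rad).
It also fails if it takes over 69 s, if anything falls off the work surface, if the arm or the gripper's body presses on something with over 40 N, if the wrist force passes 120 N, or if a joint passes its speed limit or range.

## Working session

There is one attempt and no reset: what is moved stays moved. The work goes in short steps, each a Python script; the robot and the scene stay as the last script left them, time stands still between calls to the robot, and variables do not carry over. Pictures are saved under pics/ and viewed, at most 10 in all, crops included, and the job is handed in when it is done.

```bash
ls; mkdir -p pics; python3 - <<'E'
from bench import env
import cv2,numpy as np
for n in("scene","top"):
    c=env.capture(n); cv2.imwrite(f"pics/{n}0.png",c["pixels"]); np.savez(f"{n}0.npz",**c)
    print(n,c["K"].tolist(),(-c["R"].T@c["t"]).round(),(c["depth"]>0).mean())
print(env.get_state())
E
```

```text
pics
scene [[520.737866670592, 0.0, 279.1201508619688], [0.0, 520.737866670592, 207.6415681372654], [0.0, 0.0, 1.0]] [1042. -859. 1516.] 0.9959991496598639
top [[446.8798752679475, 0.0, 276.6060696067797], [0.0, 446.8798752679475, 211.927590006352], [0.0, 0.0, 1.0]] [ 378.  -14. 1378.] 0.9959141156462585
{'time': 0.1, 'qpos': array([ 1.17799202e+00,  3.14140864e-01, -4.79725338e-02,  1.21021482e+00,
       -1.58221717e-05,  1.57079956e+00]), 'qd': array([ 0.00038886, -0.00096117,  0.00317462, -0.00209102,  0.0001688 ,
        0.00015066]), 'joint_efforts': array([ 5.69896238e-04, -5.40769458e+01,  3.40540230e+01,  1.12668757e-02,
        5.79204857e-05,  1.77648343e-05]), 'tool_pos': array([229.47286033, 553.81797471, 230.53232355]), 'tool_rot': array([-6.13005917e-01, -3.08091575e+00,  2.36467099e-03]), 'force': array([ 0.5913975 , -0.50167545,  0.63784591]), 'torque': array([-0.00079515, -0.05317208, -0.00132716]), 'gripper_force': 0.0, 'width': 0.9973035000394587}
```

View pics/scene0.png

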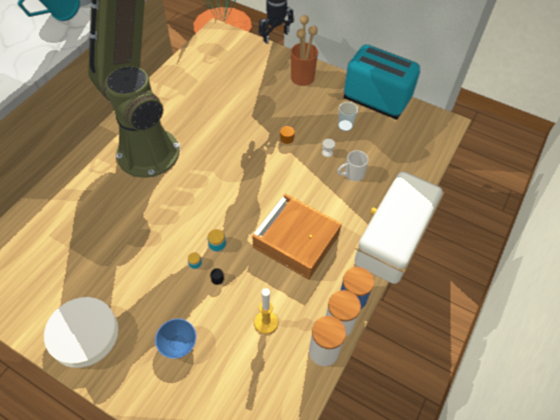

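View pics/top0.png

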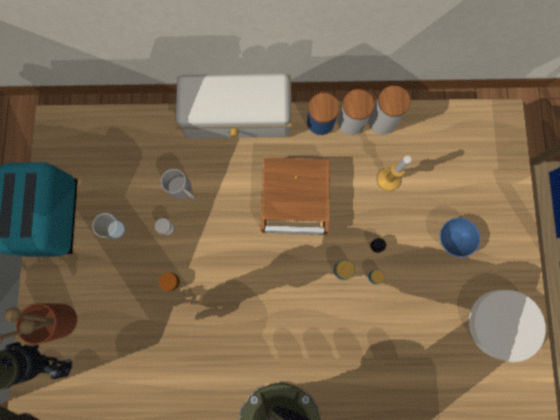

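Tin-like things (top view): larger turquoise at (345,269), smaller turquoise at (377,277), black at (378,245). The chest is at about (295,195) with its white front facing the robot at (295,230). The smaller non-black one at (377,277) fits the description, and I'll confirm it in a crop.

```bash
cat > h.py <<'E'
import cv2,numpy as np
def cloud(c):
    d=c["depth"];K=c["K"];v,u=np.mgrid[:420,:560]
    P=np.stack([(u-K[0,2])/K[0,0]*d,(v-K[1,2])/K[1,1]*d,d],-1)
    return (P-c["t"])@c["R"]
def ray(c,u,v,z):
    o=-c["R"].T@c["t"];r=c["R"].T@np.linalg.inv(c["K"])@[u,v,1]
    return o+r*(z-o[2])/r[2]
E
python3 - <<'E'
from h import *
for n in("top","scene"):
    c=dict(np.load(n+"0.npz"));P=cloud(c);im=c["pixels"];hsv=cv2.cvtColor(im,cv2.COLOR_BGR2HSV)
    print(n,"table z",np.median(P[250:300,200:280,2]) )
    Z=P[...,2]
    # objects: components by height
    m=((Z>25)&(Z<250)&(P[...,0]>330)&(P[...,0]<780)&(abs(P[...,1])<560)).astype(np.uint8)
    k,l,s,ce=cv2.connectedComponentsWithStats(m)
    for i in range(1,k):
        if s[i,4]<30: continue
        q=P[l==i];zt=np.percentile(q[:,2],90);t=q[q[:,2]>zt-8]
        (a,b),r=cv2.minEnclosingCircle(t[:,:2].astype(np.float32))
        print(ce[i].round(),s[i,4],"z",zt.round(1),"c",round(a),round(b),"r",round(r),"bgr",np.median(im[l==i],0))
    t=P[(Z>72)&(Z<88)&(abs(P[...,1]+30)<180)&(P[...,0]>400)&(P[...,0]<720)][:,:2].astype(np.float32)
    u,v=(295,195) if n=="top" else (297,235)
    k,l=cv2.connectedComponents(((Z>72)&(Z<88)).astype(np.uint8))
    r=cv2.minAreaRect(P[l==l[v,u]][:,:2].astype(np.float32));print(r,cv2.boxPoints(r).round(1).tolist(),np.median(Z[l==l[v,u]]))
    w=((hsv[...,1]<60)&(hsv[...,2]>120)&(P[...,0]>400)&(P[...,0]<600)&(Z>15)&(Z<85)&(P[...,1]>-160)&(P[...,1]<60)).astype(np.uint8)
    q=P[w>0];r=cv2.minAreaRect(q[:,:2].astype(np.float32));print("white",len(q),r)
c=cv2.imread("pics/scene0.png")[215:300,165:265];cv2.imwrite("pics/crop.png",cv2.resize(c,None,fx=6,fy=6,interpolation=2))
E
```

```text
top table z 0.7013406063414278
[398. 168.] 309 z 219.9 c 727 -346 r 11 bgr [ 96. 138. 155.]
[295. 193.] 4706 z 83.8 c 668 -51 r 148 bgr [ 57.  94. 143.]
[176. 183.] 432 z 86.5 c 710 313 r 41 bgr [ 96. 101. 106.]
[107. 225.] 473 z 95.2 c 577 509 r 37 bgr [ 93. 100. 100.]
[453. 235.] 272 z 51.6 c 537 -535 r 60 bgr [102.  80.  60.]
[162. 225.] 200 z 58.3 c 581 350 r 24 bgr [129. 136. 140.]
[379. 244.] 167 z 44.5 c 518 -301 r 21 bgr [22. 21. 21.]
[344. 269.] 331 z 57.9 c 444 -194 r 28 bgr [ 52. 101. 129.]
[376. 276.] 174 z 43.8 c 424 -290 r 21 bgr [ 51. 100. 128.]
[168. 281.] 279 z 48.3 c 415 330 r 27 bgr [ 29.  75. 129.]
((668.439453125, -50.44453430175781), (199.968505859375, 221.6964569091797), 87.3780746459961) [[553.0999755859375, -145.3000030517578], [774.5999755859375, -155.39999389648438], [783.7000122070312, 44.400001525878906], [562.2999877929688, 54.5]] 80.4894949420644
white 430 ((568.28369140625, -48.380165100097656), (175.84506225585938, 24.093671798706055), 87.4433822631836)
scene table z -0.30299164107777754
[347. 114.] 398 z 92.1 c 582 510 r 42 bgr [143. 154. 153.]
[287.
[... 219 characters left out ...]
[ 73. 145. 222.]
[216. 238.] 272 z 57.4 c 452 -193 r 29 bgr [ 56. 148. 189.]
[194. 258.] 144 z 43.1 c 429 -291 r 22 bgr [ 56. 148. 189.]
[217. 274.] 153 z 42.5 c 525 -302 r 22 bgr [40. 38. 37.]
[266. 306.] 320 z 217.3 c 732 -346 r 12 bgr [114. 163. 193.]
[178. 329.] 386 z 49.6 c 540 -533 r 60 bgr [133.  95.  62.]
((673.0865478515625, -49.569496154785156), (206.79153442382812, 221.1060791015625), 87.10700225830078) [[557.5, -147.3000030517578], [778.2999877929688, -158.39999389648438], [788.7000122070312, 48.099998474121094], [567.9000244140625, 59.29999923706055]] 79.18243032002464
white 311 ((567.9481201171875, -43.8453369140625), (178.26492309570312, 19.559663772583008), 87.51754760742188)
```

View pics/crop.png

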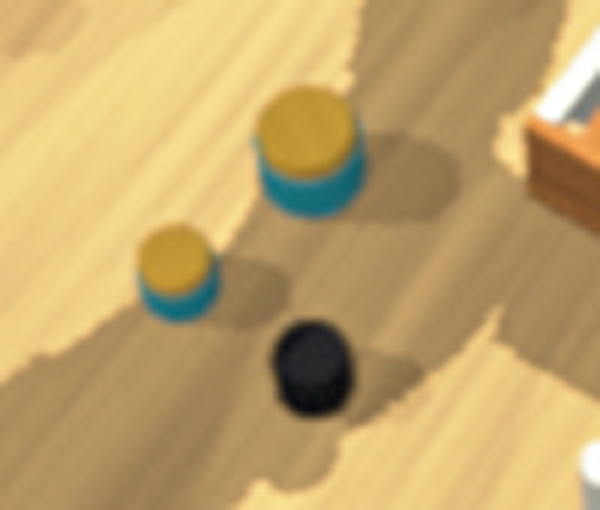

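The crop shows three tins: large turquoise (upper), small turquoise (lower left, r≈22, 43 high) and black. The target is the small turquoise one, at about (427,-290) mm. Next I press the front.

```bash
cat >> h.py <<'E'
from bench import env
from scipy.spatial.transform import Rotation as Ro
YAW=np.radians(-2.7); X=np.array([np.cos(YAW),np.sin(YAW),0]); Y=np.array([-X[1],X[0],0]); FACE=np.array([560.,-45,0])
def down(a):
    "tool pointing down, closing line at world angle a; half turn with the smaller last joint"
    y=np.array([np.cos(a),np.sin(a),0]);z=np.array([0,0,-1.])
    return [Ro.from_matrix(np.c_[np.cross(s*y,z),s*y,z]).as_rotvec() for s in(1,-1)]
def pick(p,a):
    c=[(abs(q[5]),r) for r in down(a) if (q:=env.inverse_kinematics(p,r)) is not None]
    return min(c,key=lambda t:t[0])[1]
def st():
    s=env.get_state();return s["tool_pos"],s["force"],s["time"]
def fx(): return -np.mean([st()[1]@X for _ in range(3)])
def press(p0,dist,lim=7.0,goal=7.5,v=9):
    "press along X from p0 until the rubber stop is felt; returns depth"
    b=fx()
    hit=env.servo_line(p0+X*dist,v=v,until_force=lim)
    print("hit",hit,"d",((st()[0]-p0)@X).round(2),"F",round(fx()-b,2))
    for i in range(60):
        f=fx()-b
        if f>=goal: break
        env.servo_line(st()[0]*0+p0+X*(((st()[0]-p0)@X)+0.35)+[0,0,0],v=8)
    print("steps",i,"d",((st()[0]-p0)@X).round(2),"F",round(f,2),"t",st()[2])
E
python3 - <<'E'
from h import *
env.command_gripper(0.0)
p=FACE-X*32; p[2]=45
hi=p+[0,0,170]; r=pick(hi,YAW+np.pi/2)
env.move_to(hi,r); print(st()); env.servo_line(p,v=120); env.hold(.3)
b=fx(); print(st(),b)
# light touch to find the face
h=env.servo_line(p+X*35,v=12,until_force=2.5)
print(h,(st()[0]-p)@X,fx()-b,st())
E
```

```text
(array([528.14946027, -42.85778878, 214.98274074]), array([ 0.21235939,  0.25114162, -1.09136524]), 3.2417)
(array([528.23270922, -43.50110279,  45.29523069]), array([-0.32941551, -0.2905498 , -0.33762991]), 5.1083) 0.31536305201744946
True 16.37876141656389 -0.09531842311339925 (array([544.39688878, -44.24747533,  44.5127055 ]), array([-0.1712439 ,  1.04000266, -0.31607371]), 6.6417)
```

```bash
python3 - <<'E'
s=open('h.py').read()
s=s.replace("""def fx(): return -np.mean([st()[1]@X for _ in range(3)])""","""def fx():
    a=[]
    for _ in range(4): env.hold(.02); a.append(-st()[1]@X)
    return np.mean(a)""").replace("env.servo_line(st()[0]*0+p0+X*(((st()[0]-p0)@X)+0.35)+[0,0,0],v=8)","env.servo_line(p0+X*((st()[0]-p0)@X+0.35),v=8)")
open('h.py','w').write(s)
E
python3 - <<'E'
from h import *
a=[]
for _ in range(10): env.hold(.02); a.append(-st()[1]@X)
print(np.round(a,2))
p0=st()[0].copy(); b=np.mean(a)
for i in range(16):
    env.servo_line(p0+X*(i+1)*.5,v=10); f=fx()-b
    print(((st()[0]-p0)@X).round(2),f.round(2),end=' | ')
    if f>2.5: break
print(st()[2])
E
```

```text
[ 0.2   0.42 -0.12  0.28 -0.08  0.76  0.16  0.97 -0.12  0.22]
0.44 -0.26 | 0.76 0.54 | 1.1 2.5 | 7.7583
```

```bash
python3 - <<'E'
s=open('h.py').read()
s=s.replace("goal=7.5,v=9):","goal=7.5,v=9,b=None):").replace("    b=fx()\n    hit","    b=fx() if b is None else b\n    hit")
open('h.py','w').write(s)
E
python3 - <<'E'
from h import *
p0=st()[0].copy(); print(p0)
press(p0,24,lim=5.0,b=0.25)
E
```

```text
[544.93931024 -44.2457992   44.0615593 ]
hit True d 16.04 F 4.88
steps 59 d 9.12 F 4.8 t 28.675
```

```bash
python3 - <<'E'
from h import *
p=st()[0].copy(); c0=np.array([544.94,-44.25,44.06])
env.servo_line(c0-X*8,v=40); f=fx(); print("F 8mm out",f,st()[0])
if f>1.5:
    env.servo_line(c0-X*100,v=140); print(st())
c=env.capture("top");cv2.imwrite("pics/top1.png",c["pixels"][170:300,220:420]);print(st()[2])
E
```

```text
F 8mm out 5.334192065205191 [536.32472293 -43.92937504  44.36642533]
(array([447.07825536, -39.67215671,  44.82051005]), array([-0.41791338,  0.05064659,  0.13892308]), 30.1333)
30.1833
```

```bash
python3 - <<'E'
from h import *
T=np.array([427,-290.5,0])
env.servo_line(st()[0]+[0,0,80],v=200)
a=np.radians(125.5); hi=T+[0,0,130]; r=pick(hi,a)
env.move_to(hi,r); t=st()[2]; env.command_gripper(1.0); print(t,st()[2])
s=env.get_state(); c=env.capture("wrist"); np.savez("w.npz",**c,pos=s["tool_pos"],rot=s["tool_rot"])
d=c["depth"];K=c["K"];v,u=np.mgrid[:420,:560]
P=np.stack([(u-K[0,2])/K[0,0]*d,(v-K[1,2])/K[1,1]*d,d,np.ones_like(d)],-1)@c["hand_eye"].T
P=P[...,:3]@Ro.from_rotvec(s["tool_rot"]).as_matrix().T+s["tool_pos"]
m=(P[...,2]>32)&(P[...,2]<50)&(np.linalg.norm(P[...,:2]-T[:2],axis=-1)<45)&(d>0)
q=P[m][:,:2].astype(np.float32); print(m.sum(),cv2.minEnclosingCircle(q) if len(q) else None,q.mean(0) if len(q) else None,np.median(P[m][:,2]))
t=env.capture("top");Pt=cloud(t);np.savez("top1.npz",**t)
im=t["pixels"];hsv=cv2.cvtColor(im,cv2.COLOR_BGR2HSV)
w=(hsv[...,1]<60)&(hsv[...,2]>110)&(Pt[...,0]>440)&(Pt[...,0]<580)&(Pt[...,2]>62)&(Pt[...,2]<80)&(Pt[...,1]>-160)&(Pt[...,1]<70)
print("rim",w.sum(),cv2.minAreaRect(Pt[w][:,:2].astype(np.float32)),st())
cv2.imwrite("pics/v.png",np.vstack([cv2.resize(c["pixels"],(400,300)),cv2.resize(im[170:320,220:420],(400,300))]))
E
```

```text
31.8167 32.6
2996 ((422.010986328125, -294.739990234375), 21.649595260620117) [ 421.41696 -294.8678 ] 40.77500741309558
rim 298 ((485.3033752441406, -43.542457580566406), (173.15774536132812, 14.312020301818848), 87.56275177001953) (array([ 426.98359636, -290.54007014,  130.01428103]), array([-0.34851149, -0.53065206, -1.33581118]), 32.7)
```

View pics/v.png

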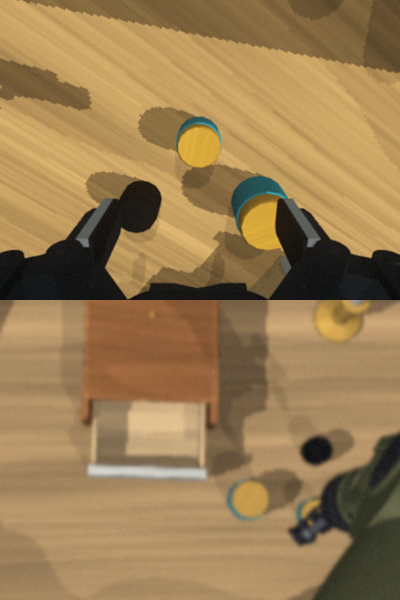

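The wrist view confirms the small tin at (422,-294) mm. The top crop shows the drawer fully out with its rim at x≈485. Next I grasp and place the tin.

```bash
python3 - <<'E'
from h import *
T=np.array([423,-293,0.])
env.servo_line(T+[0,0,2],v=130)
env.command_gripper(0.2,30); s=env.get_state(); print("grip",s["width"],s["gripper_force"],s["time"])
env.servo_line(T+[0,0,125],v=150)
B=np.array([478,-42.,0])+X*52; r=pick(B+[0,0,125],YAW+np.pi/2)
env.move_to(B+[0,0,125],r); s=env.get_state(); print("carry",s["width"],s["gripper_force"],s["time"],s["tool_pos"])
c=env.capture("wrist");cv2.imwrite("pics/v2.png",c["pixels"])
c=env.capture("scene");cv2.imwrite("pics/v3.png",cv2.resize(c["pixels"][170:300,200:380],None,fx=3,fy=3))
E
```

```text
grip 0.4988494558785571 30.140208899974823 34.3
carry 0.49612753654073927 30.68448007106781 36.3667 [529.40667954 -44.92220605 124.3705436 ]
```

View pics/v3.png

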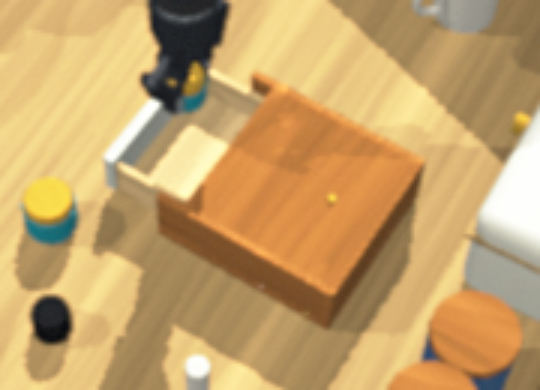

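The tin is held over the drawer at about (190,85) in the crop. Next I lower and release it.

```bash
python3 - <<'E'
from h import *
p=st()[0]; g=np.array([p[0],-43.5,32]); env.servo_line(g,v=110)
print(env.servo_line(g-[0,0,12],v=25,until_force=4),st())
env.command_gripper(0.75); env.hold(.1); env.servo_line(g+[0,0,95],v=150)
q=np.array([478.,-40.5,0])-X*30; env.move_to(q+[0,0,127],env.get_state()["tool_rot"]); env.command_gripper(0.0)
env.servo_line(q+[0,0,45],v=120); print(st())
c=env.capture("top");cv2.imwrite("pics/v4.png",cv2.resize(c["pixels"][140:300,220:420],None,fx=3,fy=3))
E
```

```text
True (array([529.56319833, -43.46606198,  20.59316514]), array([-0.62975398,  0.15526437,  6.4194394 ]), 37.9417)
(array([448.51173742, -39.13494509,  45.47868386]), array([ 0.66333525, -0.40372603, -0.02780409]), 41.1333)
```

View pics/v4.png

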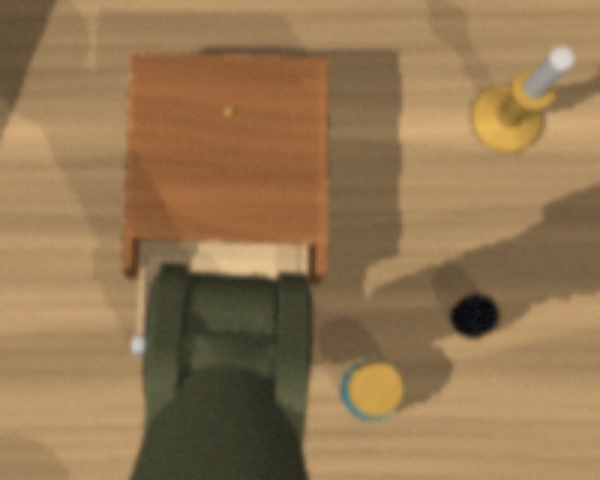

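```bash
python3 - <<'E'
from h import *
c=env.capture("scene");cv2.imwrite("pics/v5.png",cv2.resize(c["pixels"][170:300,200:380],None,fx=3,fy=3))
E
```

```text
(no output)
```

View pics/v5.png

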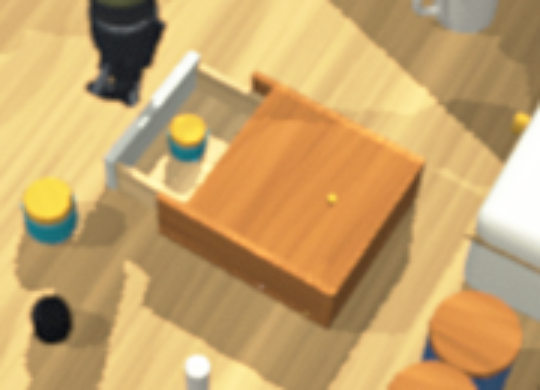

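The tin stands upright in the drawer at (187,137). Next I push the drawer in.

```bash
python3 - <<'E'
from h import *
c0=np.array([545.2,-44.25,45]); b=fx()
env.servo_line(c0-X*83,v=25)
h=env.servo_line(c0-X*6,v=24,until_force=9); print(h,st(),fx()-b)
if not h:
    h=env.servo_line(c0+X*21,v=9,until_force=3.6); s=st(); print("press",h,(s[0]-c0)@X,-s[1]@X-b,s[2])
E
```

```text
False (array([539.05119845, -43.67311125,  44.80716601]), array([-5.49387871,  1.26664668,  0.92061365]), 45.3833) 5.73434779122924
press True 15.809418455735921 4.71060173013606 47.7833
```

```bash
python3 - <<'E'
from h import *
c0=np.array([545.2,-44.25,45])
env.servo_line(c0-X*8,v=30); f=fx(); print("F 8mm out",f,st()[2])
if f<2:
    env.servo_line(c0-X*60,v=120); env.servo_line(c0-X*60+[0,0,120],v=180)
    c=env.capture("top");P=cloud(c);im=c["pixels"];c=env.capture("scene")
    cv2.imwrite("pics/v6.png",cv2.resize(c["pixels"][170:300,200:380],None,fx=3,fy=3)); print(st()[2])
E
```

```text
F 8mm out 0.1290168956420359 48.7417
50.2417
```

View pics/v6.png

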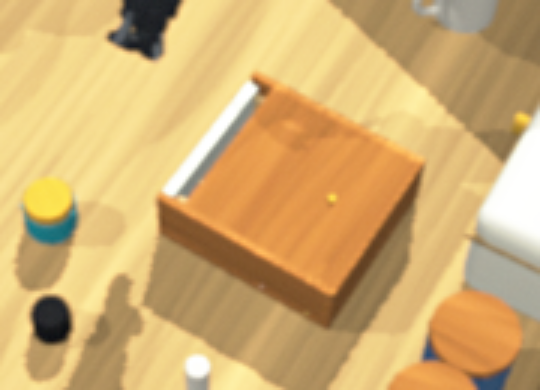

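The drawer is flush (front edge from (160,195) to (258,80)) and stays in with nothing touching it, so I'm handing in.

```bash
python3 -c "
from bench import env
print(env.sign_off())"
```

```text
the job is handed in; nothing more can be done
None
```

The job is handed in at about 50 s: the drawer is latched and looks flush, with the small turquoise tin set upright inside before closing; the sign-off returned no verdict.

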